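# Feel out the weak spring buffer and send it down the tipping chute

### The arm

A 7-joint arm with a two-finger parallel gripper is mounted at the origin on a cart in front of the work surface, level with it; the furniture and walls round the work are solid. World frame = base frame: x ahead of the robot, y to its left, z up, the work surface at z = 0. Lengths are in m, angles in rad, forces in N, time in s.
With the tool pointing down it reaches from about 0.425 to 0.975 m from the base axis. Payload 16.7 kg.
Tool frame: the origin (TCP) lies at the very end of the fingers, on their centre line; the grasp point (between the pads) lies 19 mm behind it; z points along the fingers, y is the line along which they close (so a half turn about z gives the same grasp; the last joint's range is limited). The gripper opens to 85 mm and grips with 20 to 120 N. Pads are 22 mm wide; open, the fingers measure 114 mm over their backs; the gripper's body (76 mm by 85 mm) begins 54 mm behind the grasp point. The pads swing forward as they close: fully open they stand 13 mm farther back than shut.
Start: joints at [1.161, 0.426, 0.074, 1.606, -0.034, 1.111, -0.067], TCP at [0.173, -0.652, 0.231] pointing down, gripper open.
Joint ranges: [-2.85, 2.85], [-0.5, 2.14], [-1.23, 1.37], [0.21, 2.46], [-1.02, 4.16], [0.16, 2.05], [-2.73, 2.73]. Speed limits (rad/s): [1.89, 1.89, 2.39, 2.39, 3.01, 3.01, 3.01].

### API

Orientations are given as a unit quaternion [w, x, y, z].
In Python, from rig import robot gives the robot as it stands.
- The arm moves only by the tool drive_tool, never from a script. Its argument "increments" is one flat list of numbers, 5 for each row, row after row: the shift along the world's x, y, z in units of 40 mm (1.0 is 40 mm), then the turn about the world's z in units of 5 degrees (1.0 is 5 degrees), then the closure in counts, from 0 (fully open) to 255 (shut). A call has 1 to 5 rows; each row shifts and turns the commanded pose from where the row before left it; what a row does not reach is not made up. A row lasts 1/12 s, in which the tool goes at most 41.7 mm and 7.16 degrees, less where a joint would pass 70% of its speed; a pose out of reach is approached as far as the arm can. A call is refused whole if a number of a shift passes 1 or a number of a turn 1, either way. A call with a gripper value outside its range is refused whole. The fingers move at their own pace and stop on an object; "force" is the grip in N (left out, the last holds). Time passes only in rows, so rows that do not move let the fingers close. It gives the time, the measured TCP pose, the force, the opening and the grip force at its end, in the units of the state.
- robot.get_obs(): the state, without advancing time (a new reading comes with each control period).
- robot.get_image(name): name is "scene" or "side" or "wrist"; returns a dict with "image" (384x512x3 uint8, blue, green, red), "intrinsics" (3x3 intrinsics, pixels), "k1" (the pictures are not rectified: a ray, as slopes to the right and down, at radius r is drawn at 1 + k1 r^2 times it, then the intrinsics apply), "rvec" (rotation vector, rad) and "tvec" (3), from world to camera coordinates, as OpenCV has them. Camera axes: x right, y down, z forward; pixel columns grow to the right and rows downward; lengths in m; the calibration is good to about 2 mm. A picture is of the moment at which its call begins. There is no depth.
- robot.job_done(): hands the job in; it is judged then, once.
The state is a dict: "time": time; "joint_pos": joint angles; "joint_vel": joint speeds; "tau": joint torques, N m; "tcp_pos": TCP position; "tool_rot": TCP orientation; "wrist_force": force on the tool from outside, world axes, zero at the start; "moment": the same for the moment, N m; "grip_width": finger opening in m; "grip_force": force on a finger pad.
Only numpy, scipy, OpenCV 4.12 (cv2) and the standard library are available. Lean on these libraries where they do the work, as an engineer would, in place of code of your own. Each camera call takes 0.05 s, during which the arm holds its last target. There are 200 camera calls.

### The job

Two look-alike blue spring buffers stand in the rack; one has a weak spring and gives way fully under a light squeeze, the other barely gives. Squeeze across the sprung width to find the weak one, lift it out in that squeezing grip, set it down flat on the open desk and let go, then take it again by its upright tab and set it lengthways in the tipping tray, so that when you let go its own weight alone tips the tray and it slides into the green catch bin. Leave the stiff buffer in the rack and do not disturb the glass inkwell.

Things in the scene. Friction and masses are not known exactly. Their poses are not given: they have to be found in the camera images.
- block_a_mid (a point): Centre of spring buffer A (looks the same as the other): 110 mm long (x), 50 wide (y), 66 high, 0.25 kg; this point is 33 mm above its underside. Blue body 34 mm high with black rubber ribs; its +y jaw is sprung and gives up to 8 mm toward -y. Weak one: squeezed from 50 down to 42 mm wide by 6 N; stiff one: gives 1 mm per 20 N (about 49 mm wide at 20 N). Which is weak is not told; feel it.
- block_b_mid (a point): Centre of spring buffer B (looks the same as the other): 110 mm long (x), 50 wide (y), 66 high, 0.25 kg; this point is 33 mm above its underside. Blue body 34 mm high with black rubber ribs; its +y jaw is sprung and gives up to 8 mm toward -y. Weak one: squeezed from 50 down to 42 mm wide by 6 N; stiff one: gives 1 mm per 20 N (about 49 mm wide at 20 N). Which is weak is not told; feel it.
- block_a_tab (a point): Middle of buffer A's upright aluminium tab, which stands on top of the body flush with its +x end: 12 mm thick along x (x = +43 to +55 mm of the buffer), 46 mm wide along y (y = -25 to +21 mm), from 34 to 66 mm above the buffer's underside. This point is 50 mm above the underside. Axes as the buffer's.
- block_b_tab (a point): Middle of buffer B's upright aluminium tab, which stands on top of the body flush with its +x end: 12 mm thick along x (x = +43 to +55 mm of the buffer), 46 mm wide along y (y = -25 to +21 mm), from 34 to 66 mm above the buffer's underside. This point is 50 mm above the underside. Axes as the buffer's.
- block_a_jaw (a joint): How far buffer A's sprung jaw is pressed in, m: 0 free (at the start), 0.008 fully in. The jaws are 34 mm high and run the whole 110 mm; squeeze them below the tab, across the buffer's y, with the pads well clear of the tab end.
- block_b_jaw (a joint): How far buffer B's sprung jaw is pressed in, m: 0 free (at the start), 0.008 fully in. The jaws are 34 mm high and run the whole 110 mm; squeeze them below the tab, across the buffer's y, with the pads well clear of the tab end.
- rack: Fixed aluminium rack, 130 (x) x 190 (y) mm, origin at the centre of its underside, plate 6 mm thick. The buffers stand on it at y = +55 and -55 mm, lengthways along x, tabs toward +x and close against the back wall (at x = +58 mm, 84 mm high): no room for a finger behind the tabs. Front lip at x = -61 mm, 12 mm high. The buffers' sides are free.
- chute: Frame of the tipping chute, fixed, origin on the desk right below the tray's pivot; things travel along its +y. Base 100 mm wide (x), y = -120 to +265 mm. Green catch bin from y = +102 to +260 mm, 82 mm wide inside, walls 60 mm high, smooth floor falling from 37 to 10 mm above the desk toward the end wall. Two grey pillars at the pivot, x = +-41 mm, 103 mm high.
- tray_floor (a point): Point on the tipping tray's white floor right above the pivot, mid-channel; 101 mm above the desk when level. The tray is a channel along the chute's y, 58 mm wide inside, y = -100 to +105 mm. Steel cheeks stand 60 mm above the floor for y = -100 to +30 mm, 28 mm for y = +30 to +105 mm. Dark weight bar, 16 mm high, at y = -100 to -88 mm.
- tray (a joint): Tilt of the tipping tray, rad: 0 level (rest, held by its weight bar), grows as the +y end sinks toward the bin, up to 0.6. Damped: a loaded tray takes one to three seconds to go down. It tips when a buffer's centre lies more than about 30 mm beyond the pivot toward +y; 45 mm is a good place.
- inkwell_mid (a point): Centre, half-way up, of a cut glass inkwell, 47 x 47 x 32 mm, loose on the desk; it must not be moved. The desk between the rack and the chute, on the robot's side of the inkwell, is clear (room to set a buffer down lengthways along x).

How it is judged:
By the outcome, as a careful person would: the job done as asked, in the order asked, and still so for the second after the job is handed in, with the robot touching nothing.
It also fails if it takes over 54 s, if anything falls off the work surface, if the arm or the gripper's body presses on something with over 40 N, if the wrist force passes 120 N, or if a joint passes its speed limit or range.

## Working session

There is one attempt and no reset: what is moved stays moved. The work goes in short steps, Python scripts to look and compute and a tool call to move; the robot and the scene stay as the last step left them, time stands still between calls to the robot, and variables do not carry over. Pictures are saved under pics/ and viewed, at most 10 in all, crops included, and the job is handed in when it is done.

Besides the shell and the picture viewer there is one more tool, called as name(argument=value, ...) on one line, values as JSON. drive_tool: Moves the arm, as the interface text tells. Its arguments: {"type":"object","properties":{"increments":{"type":"array","items":{"type":"number"}},"force":{"type":"number"}},"required":["increments"]}

```bash
mkdir -p pics; ls; cat > h.py <<'E'
import numpy as np, cv2
from rig import robot
def cam(n):
    d=robot.get_image(n); d['R']=cv2.Rodrigues(np.array(d['rvec'],float))[0]; d['t']=np.array(d['tvec'],float).ravel(); return d
def ray(d,u,v):
    K=np.array(d['intrinsics']); k1=float(d['k1'])
    p=cv2.undistortPoints(np.array([[[u,v]]],float),K,np.array([k1,0,0,0.]))[0,0]
    c=-d['R'].T@d['t']; r=d['R'].T@np.array([p[0],p[1],1]); return c,r/np.linalg.norm(r)
def plane(d,u,v,z):
    c,r=ray(d,u,v); return c+r*(z-c[2])/r[2]
def proj(d,P):
    return cv2.projectPoints(np.array(P,float).reshape(-1,1,3),np.array(d['rvec'],float),d['t'],np.array(d['intrinsics'],float),np.array([float(d['k1']),0,0,0]))[0][:,0]
E
python3 - <<'E'
from h import *
np.set_printoptions(precision=4,suppress=True)
a=[cam(n) for n in('scene','side')]
for d in a: print(-d['R'].T@d['t'], d['R'][2])
import pickle;pickle.dump(a,open('a.pkl','wb'))
for n,d in zip(('scene','side'),a): cv2.imwrite(f'pics/{n}0.png',cv2.resize(d['image'],(800,600),interpolation=cv2.INTER_CUBIC))
o=robot.get_obs();print(o)
E
```

```text
pics
[-0.0552 -0.4442  0.6013] [ 0.7186  0.3611 -0.5943]
[0.1558 0.5894 0.6076] [ 0.4037 -0.7488 -0.5257]
{'time': 0.1, 'joint_pos': array([ 1.1615,  0.4267,  0.0739,  1.6066, -0.0341,  1.1108, -0.0671]), 'joint_vel': array([-0.0006,  0.0002,  0.0002, -0.0004,  0.0016,  0.0018,  0.0014]), 'tau': array([  0.0063, -95.1546,   3.7702, -46.4411,   0.0196,   0.0065,
        -0.0001]), 'tcp_pos': array([ 0.1733, -0.652 ,  0.2307]), 'tool_rot': array([-0.0006,  0.9916,  0.1295, -0.0001]), 'wrist_force': array([ 0.051 , -0.1157,  0.937 ]), 'moment': array([-0.066 , -0.0787, -0.0139]), 'grip_force': 0.0, 'grip_width': 0.08499099901783058}
```

View pics/scene0.png

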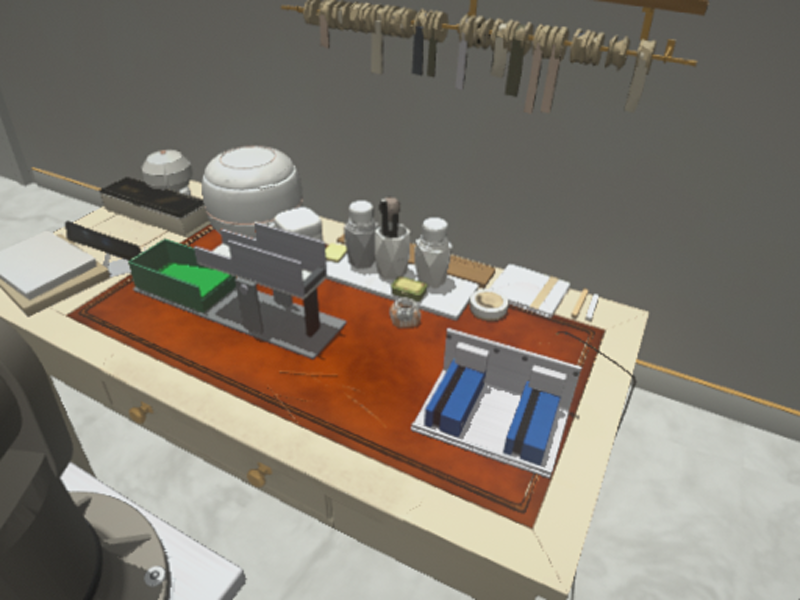

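View pics/side0.png

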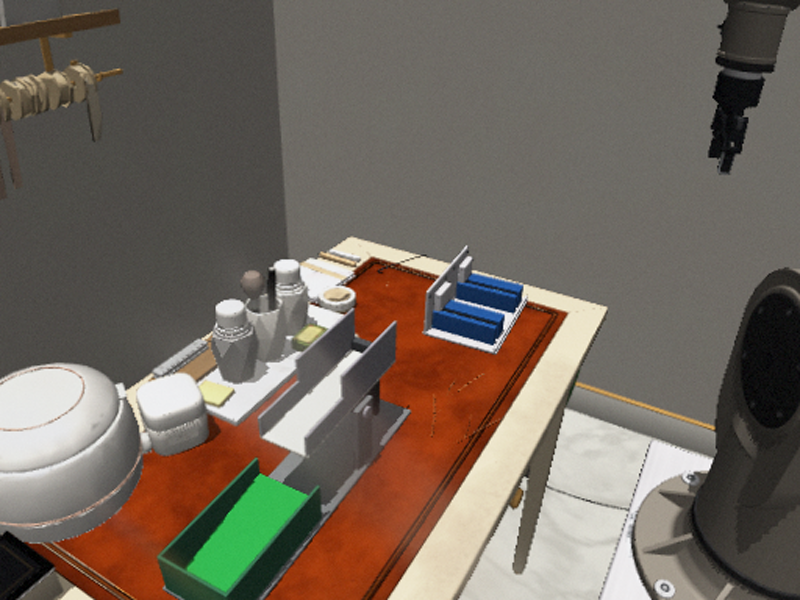

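The scene view shows the rack at lower right (415–580, 330–470), the inkwell near (405,312), and the chute on the left with its bin at (185,275). I need closer crops for pixel picks.

```bash
python3 - <<'E'
import pickle,cv2,numpy as np
a=pickle.load(open('a.pkl','rb'))
s,t=a[0]['image'],a[1]['image']
def c(im,u,v):return cv2.resize(im[v:v+75,u:u+100],(400,300),interpolation=cv2.INTER_CUBIC)
# 4x crops
o=np.vstack([np.hstack([c(s,262,215),c(s,285,180)]),np.hstack([c(t,255,155),c(s,150,140)])])
o=np.vstack([np.hstack([cv2.resize(s[205:305,255:390],(540,400)),cv2.resize(t[150:230,262:342][:,:65],(260,320)).repeat(1,0)[:400] if 0 else np.zeros((400,260,3),np.uint8)]),np.zeros((200,800,3),np.uint8)])
o[:400,:540]=cv2.resize(s[205:305,255:390],(540,400),interpolation=cv2.INTER_CUBIC)
o[:260,540:800]=cv2.resize(t[155:220,270:335],(260,260),interpolation=cv2.INTER_CUBIC)
cv2.imwrite('pics/c1.png',o)
o=np.zeros((600,800,3),np.uint8)
o[:,:400]=cv2.resize(s[135:235,125:225],(400,400),interpolation=cv2.INTER_CUBIC)[[*range(400)]+[0]*200]
o[:,400:]=cv2.resize(t[195:345,165:265],(400,600),interpolation=cv2.INTER_CUBIC)
cv2.imwrite('pics/c2.png',o)
E
```

```text
(no output)
```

View pics/c1.png

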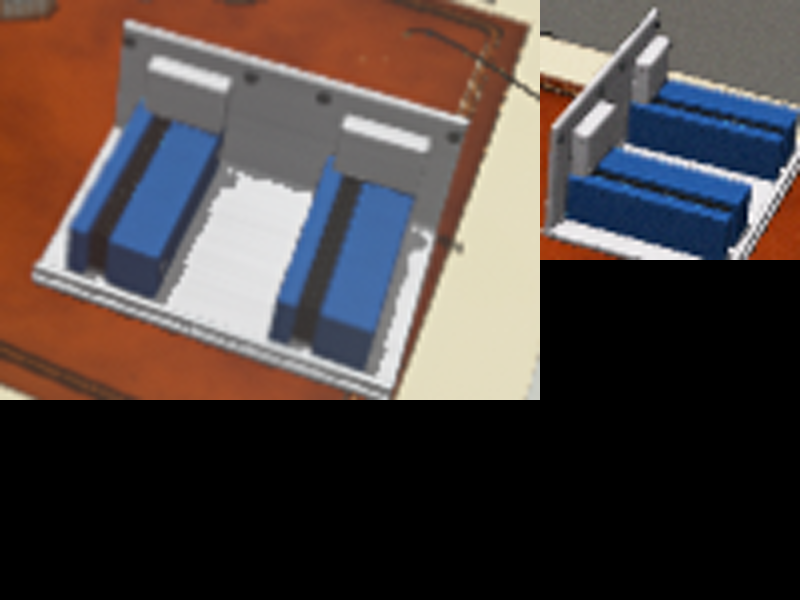

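View pics/c2.png

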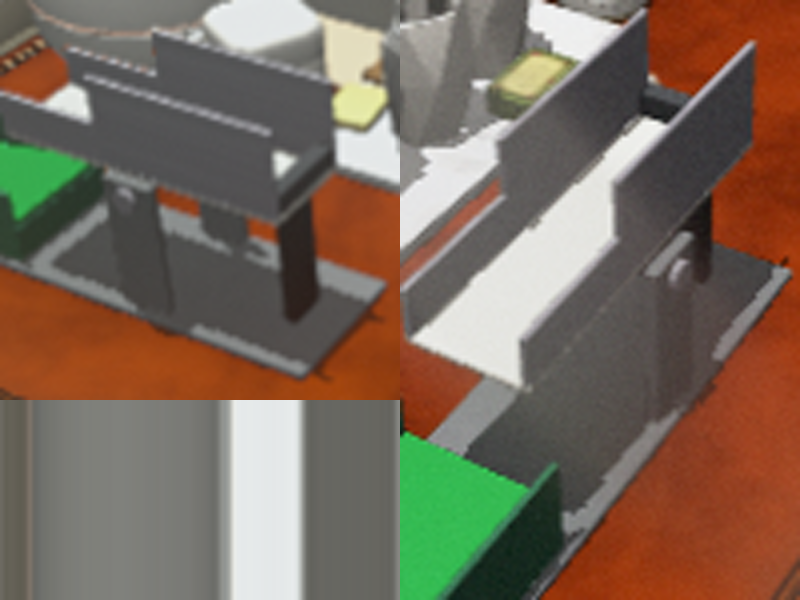

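Rack crop: left buffer top corners are (70,228), (157,252) and (222,140); the right buffer's are (275,300), (372,332) and (415,195). In the chute crops, the cheek tops are clear: scene (85,75)-(270,132), side (612,185)-(755,45).

```bash
python3 - <<'E'
from h import *
import pickle
np.set_printoptions(precision=4,suppress=True)
a=pickle.load(open('a.pkl','rb'))
def P(d,ox,oy,l,z):
    for n,p in l: print(n,plane(d,ox+(p[0]+.5)/4-.5,oy+(p[1]+.5)/4-.5,z)[:2])
s,t=a
print('buf');P(s,255,205,[('LfL',(70,228)),('LfR',(157,252)),('LbR',(222,140)),('RfL',(275,300)),('RfR',(372,332)),('RbR',(415,195))],.04)
print('wall');P(s,255,205,[('l',(125,22)),('r',(467,122))],.084)
P(s,255,205,[('lipl',(33,272)),('lipr',(393,392))],.012)
print('tabs bl br fl fr');P(s,255,205,[('Lbl',(150,57)),('Lbr',(230,78)),('Lfr',(228,92)),('Lfl',(150,72)),('Rbl',(345,118)),('Rbr',(430,140)),('Rfl',(343,130)),('Rfr',(428,152))],.072)
print('side rack');P(t,270-135,155,[('nearTop front',(748,188)),('near top front far',(715,213-0))],.04)
P(t,270-135,155,[('farfr',(797,112)),('farfl',(780,135))],.04)
print('chute cheek scene');P(s,125,135,[('n+',(85,75)),('n-',(270,132)),('f+',(155,30)),('f-',(333,80))],.161)
P(s,125,135,[('base',(385,285)),('base',(303,378))],.004)
print('side');P(t,165-100,195,[('L+30',(497,145)),('L-100',(645,12)),('R+30',(612,185)),('R-100',(755,45))],.161)
P(t,165-100,195,[('fL',(410,335)),('fR',(525,388))],.101)
P(t,165-100,195,[('lL',(402,290)),('lR',(522,345))],.129)
print('ink',plane(s,405*.64,312*.64,.016))
E
```

```text
buf
LfL [ 0.419  -0.2473]
LfR [ 0.4253 -0.2927]
LbR [ 0.5164 -0.2928]
RfL [ 0.4241 -0.3557]
RfR [ 0.4274 -0.4038]
RbR [ 0.5262 -0.3982]
wall
l [ 0.533  -0.2241]
r [ 0.5445 -0.4122]
lipl [ 0.406  -0.2338]
lipr [ 0.4208 -0.4214]
tabs bl br fl fr
Lbl [ 0.5258 -0.2432]
Lbr [ 0.5308 -0.2882]
Lfr [ 0.5197 -0.2912]
Lfl [ 0.5144 -0.2481]
Rbl [ 0.5303 -0.353 ]
Rbr [ 0.5355 -0.3974]
Rfl [ 0.521  -0.3547]
Rfr [ 0.5262 -0.3987]
side rack
nearTop front [ 0.424 -0.288]
near top front far [ 0.4313 -0.2494]
farfr [ 0.4303 -0.3994]
farfl [ 0.4296 -0.363 ]
chute cheek scene
n+ [0.4762 0.1102]
n- [ 0.479  -0.0189]
f+ [0.5377 0.1086]
f- [ 0.5415 -0.0185]
base [ 0.5585 -0.0365]
base [ 0.4603 -0.0403]
side
L+30 [0.5363 0.1174]
L-100 [ 0.5399 -0.0126]
R+30 [0.4764 0.1149]
R-100 [ 0.4773 -0.015 ]
fL [0.5367 0.1867]
fR [0.4746 0.187 ]
lL [0.5362 0.1889]
lR [0.4725 0.1897]
ink [ 0.6156 -0.1177  0.016 ]
```

drive_tool(increments=[0.5,0.64,-0.05,-0.4,0,0.5,0.64,-0.05,-0.4,0,0.5,0.64,-0.05,-0.4,0,0.5,0.64,-0.05,-0.4,0,0.5,0.64,-0.05,-0.4,0], force=20)

```text
time: 0.52
tcp_pos: [0.2739, -0.5228, 0.2209]
tool_rot: [-0.0, 0.999, 0.042, -0.0]
wrist_force: [0.5, -0.9, 1.1]
grip_width: 0.0857
grip_force: 0.0
```

drive_tool(increments=[0.5,0.64,-0.05,0,0,0.5,0.64,-0.05,0,0,0.5,0.64,-0.05,0,0,0.5,0.64,-0.05,0,0,0.5,0.64,-0.05,0,0])

```text
time: 0.93
tcp_pos: [0.374, -0.3948, 0.2111]
tool_rot: [-0.0, 0.999, 0.043, -0.0]
wrist_force: [0.8, -0.7, 0.1]
grip_width: 0.0854
grip_force: 0.0
```

drive_tool(increments=[0.5,0.64,-0.05,0,0,0.5,0.64,-0.05,0,0,0.5,0.64,-0.05,0,0,0.5,0.64,-0.05,0,0,0.5,0.64,-0.05,0,0])

```text
time: 1.35
tcp_pos: [0.4739, -0.2669, 0.2011]
tool_rot: [-0.0, 0.999, 0.043, -0.0]
wrist_force: [0.5, -1.0, 1.4]
grip_width: 0.0855
grip_force: 0.0
```

```bash
python3 - <<'E'
from h import *
import pickle
d=cam('wrist');pickle.dump(d,open('w.pkl','wb'))
print(-d['R'].T@d['t'])
cv2.imwrite('pics/w1.png',cv2.resize(d['image'],(800,600),interpolation=cv2.INTER_CUBIC))
E
```

```text
[ 0.54414625 -0.2616373   0.34404663]
```

View pics/w1.png

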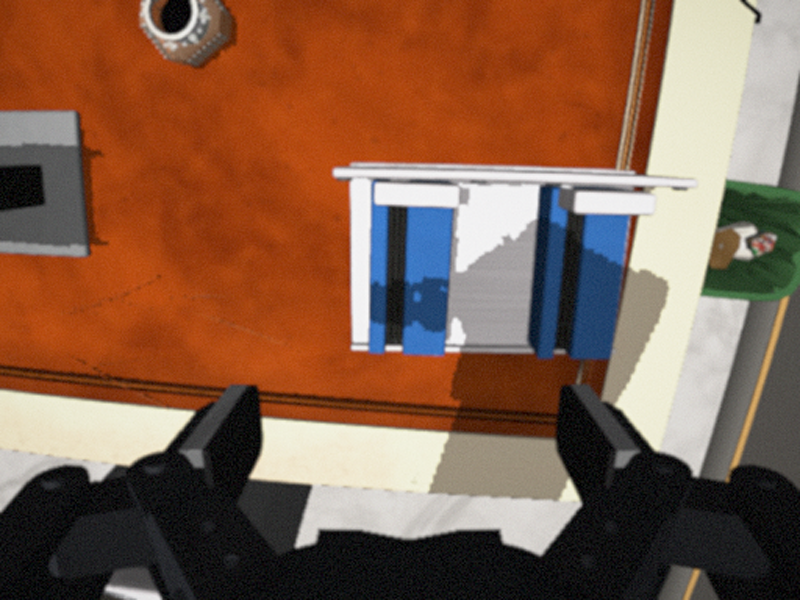

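Wrist view: left buffer top front edge (370,352)-(445,355), tab top (375,195)-(459,200); right buffer front edge (553,358)-(610,358), tab top (560,190)-(655,213).

```bash
python3 - <<'E'
from h import *
import pickle
np.set_printoptions(precision=4,suppress=True)
d=pickle.load(open('w.pkl','rb'))
q=lambda n,u,v,z:print(n,plane(d,(u+.5)*.64-.5,(v+.5)*.64-.5,z)[:2])
for u,v in[(370,352),(445,355),(553,358),(610,358),(537,357),(450,208),(372,208)]:q('top',u,v,.04)
for u,v in[(375,184),(460,193),(375,206),(458,208),(573,192),(655,195),(573,212),(653,214)]:q('tab',u,v,.072)
for u,v in[(351,346),(351,352),(562,350)]:q('lip',u,v,.012)
q('ink',190,25,.016);q('wall',335,172,.084);q('wall',693,184,.084)
for u,v in[(78,111),(88,255)]:q('base',u,v,.004)
E
```

```text
top [ 0.4231 -0.2468]
top [ 0.4251 -0.2953]
top [ 0.4288 -0.3661]
top [ 0.4317 -0.4043]
top [ 0.4286 -0.3554]
top [ 0.5189 -0.2885]
top [ 0.515  -0.2421]
tab [ 0.5307 -0.2449]
tab [ 0.5299 -0.2902]
tab [ 0.5192 -0.2457]
tab [ 0.5219 -0.29  ]
tab [ 0.5361 -0.3506]
tab [ 0.5392 -0.3964]
tab [ 0.5256 -0.3524]
tab [ 0.529  -0.3973]
lip [ 0.4153 -0.2318]
lip [ 0.4108 -0.2321]
lip [ 0.4247 -0.3811]
ink [ 0.6161 -0.1212]
wall [ 0.5357 -0.2251]
wall [ 0.5473 -0.4101]
base [ 0.5623 -0.0378]
base [ 0.4639 -0.0392]
```

drive_tool(increments=[-0.03,-0.008,-0.7,-0.2,0,-0.03,-0.008,-0.7,0,0,-0.03,-0.008,-0.7,0,0,-0.03,-0.008,-0.7,0,0,-0.03,-0.008,-0.7,0,0])

```text
time: 1.82
tcp_pos: [0.467, -0.2699, 0.06]
tool_rot: [-0.0, 0.999, 0.034, -0.0]
wrist_force: [0.9, -0.6, 0.1]
grip_width: 0.0856
grip_force: 0.0
```

drive_tool(increments=[0,0,-0.5,0,0,0,0,-0.4,0,0,0,0,-0.3,0,0,0,0,-0.16,0,0,0,0,0,0,0])

```text
time: 2.23
tcp_pos: [0.4668, -0.2697, 0.0059]
tool_rot: [-0.0, 0.999, 0.034, -0.001]
wrist_force: [0.1, 0.9, 0.0]
grip_width: 0.0857
grip_force: 0.0
```

drive_tool(increments=[0,0,0,0,80,0,0,0,0,95,0,0,0,0,110,0,0,0,0,125,0,0,0,0,150], force=20)

```text
time: 2.65
tcp_pos: [0.4679, -0.2703, 0.008]
tool_rot: [0.0, 0.999, 0.034, 0.001]
wrist_force: [-1.1, 0.8, 7.5]
grip_width: 0.049
grip_force: 19.9
```

drive_tool(increments=[0,0,0,0,160,0,0,0,0,160,0,0,0,0,160,0,0,0,0,160,0,0,0,0,160])

```text
time: 3.07
tcp_pos: [0.4679, -0.2703, 0.008]
tool_rot: [0.0, 0.999, 0.034, 0.001]
wrist_force: [-2.3, 0.4, 7.9]
grip_width: 0.0487
grip_force: 19.9
```

drive_tool(increments=[0,0,0,0,60,0,0,0,0,0,0,0,0,0,0,0,0,0.2,0,0,0,0,0.6,0,0])

```text
time: 3.48
tcp_pos: [0.4658, -0.269, 0.0373]
tool_rot: [-0.001, 0.999, 0.034, -0.002]
wrist_force: [-0.7, 1.6, -0.3]
grip_width: 0.0855
grip_force: 0.0
```

drive_tool(increments=[0,0,0.8,0,0,0,0,0.7,0,0,0.05,-0.9,0,0,0,0.05,-0.9,0,0,0,0.05,-0.9,0,0,0])

```text
time: 3.9
tcp_pos: [0.4738, -0.3793, 0.1007]
tool_rot: [0.001, 0.999, 0.035, 0.001]
wrist_force: [1.0, -1.4, 0.5]
grip_width: 0.0854
grip_force: 0.0
```

drive_tool(increments=[0,0,0,0,0,0,0,0,0,0,0,0,-0.2,0,0,0,0,0,0,0])

```text
time: 4.23
tcp_pos: [0.4731, -0.3764, 0.0897]
tool_rot: [-0.001, 0.999, 0.035, -0.001]
wrist_force: [-0.4, 0.6, -0.5]
grip_width: 0.0855
grip_force: 0.0
```

drive_tool(increments=[0,-0.05,-0.6,0,0,0,0,-0.6,0,0,0,0,-0.5,0,0,0,0,-0.25,0,0,0,0,0,0,0])

```text
time: 4.65
tcp_pos: [0.4724, -0.378, 0.0108]
tool_rot: [-0.001, 0.999, 0.035, -0.001]
wrist_force: [0.3, 0.4, 0.7]
grip_width: 0.0853
grip_force: 0.0
```

drive_tool(increments=[0,0,0,0,80,0,0,0,0,95,0,0,0,0,110,0,0,0,0,125,0,0,0,0,150], force=20)

```text
time: 5.07
tcp_pos: [0.4744, -0.3812, 0.0149]
tool_rot: [0.001, 0.999, 0.034, 0.001]
wrist_force: [-1.9, -2.4, 12.0]
grip_width: 0.0416
grip_force: 19.9
```

drive_tool(increments=[0,0,0,0,170,0,0,0,0,170,0,0,0,0,170,0,0,0,0,170,0,0,0,0,170])

```text
time: 5.48
tcp_pos: [0.4744, -0.3812, 0.0149]
tool_rot: [0.001, 0.999, 0.034, 0.001]
wrist_force: [-1.9, -1.9, 11.9]
grip_width: 0.0415
grip_force: 19.9
```

drive_tool(increments=[0,0,0.2,0,170,0,0,0.4,0,170,0,0,0.7,0,170,0,0,0.8,0,170,0,0,0.6,0,170], force=30)

```text
time: 5.9
tcp_pos: [0.4735, -0.38, 0.1238]
tool_rot: [0.0, 0.999, 0.034, 0.001]
wrist_force: [-0.1, -1.8, -2.4]
grip_width: 0.0414
grip_force: 32.8
```

drive_tool(increments=[-0.07,0.6,0,0,170,-0.07,0.6,0,0,170,-0.07,0.6,0,0,170,-0.07,0.6,0,0,170,-0.07,0.6,0,0,170])

```text
time: 6.32
tcp_pos: [0.459, -0.2589, 0.1217]
tool_rot: [0.0, 0.999, 0.034, 0.0]
wrist_force: [0.6, -0.2, -2.9]
grip_width: 0.0413
grip_force: 32.9
```

drive_tool(increments=[-0.07,0.6,0,0,170,-0.07,0.6,0,0,170,-0.07,0.6,0,0,170,-0.07,0.6,0,0,170,-0.07,0.6,0,0,170])

```text
time: 6.73
tcp_pos: [0.445, -0.1389, 0.1217]
tool_rot: [0.0, 0.999, 0.034, 0.0]
wrist_force: [0.6, 0.8, -2.4]
grip_width: 0.0412
grip_force: 32.9
```

drive_tool(increments=[0,0,0,0,170,0,0,0,0,170])

```text
time: 6.9
tcp_pos: [0.4454, -0.1389, 0.1217]
tool_rot: [0.0, 0.999, 0.035, 0.0]
wrist_force: [-0.5, -0.5, -1.8]
grip_width: 0.0412
grip_force: 32.8
```

```bash
python3 - <<'E'
from h import *
o=robot.get_obs();print(o['joint_pos'],o['tcp_pos'],o['wrist_force'],o['moment'],o['grip_width'])
s=cam('scene')['image'];w=cam('wrist')['image']
cv2.imwrite('pics/s2.png',np.hstack([cv2.resize(s[125:325,150:400],(500,400),interpolation=2),cv2.resize(w,(300,400))]))
E
```

```text
[ 0.33658665  0.23848508 -0.19447791  2.15492371  0.06697638  0.75278789
 -1.40206784] [ 0.44539676 -0.1388862   0.12171872] [-0.50595277 -0.53046377 -1.79655314] [-0.02951627  0.03775311  0.01181344] 0.041177586400214156
```

View pics/s2.png

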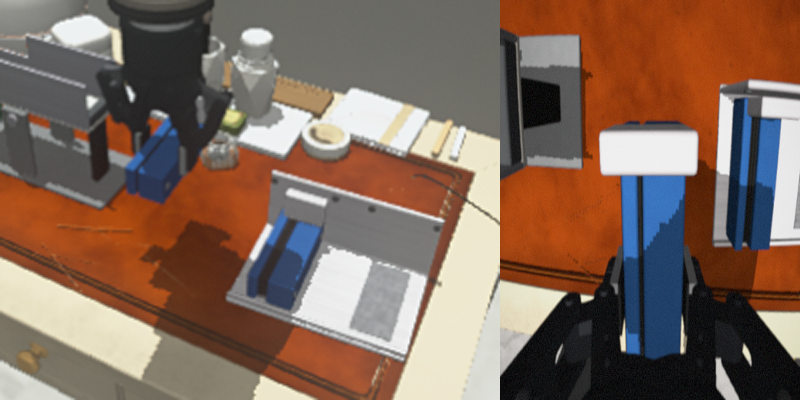

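The left pane shows the buffer held level over clear desk between rack and chute, the other still in the rack. The right pane shows the tab at the far end (600–697, 150). Lowering.

drive_tool(increments=[0,0,-0.7,0,170,0,0,-0.7,0,170,0,0,-0.7,0,170,0,0,-0.4,0,170,0,0,-0.16,0,170])

```text
time: 7.42
tcp_pos: [0.4441, -0.1406, 0.0124]
tool_rot: [-0.0, 0.999, 0.033, -0.002]
wrist_force: [-0.4, 0.0, -2.7]
grip_width: 0.041
grip_force: 32.8
```

drive_tool(increments=[0,0,0,0,170,0,0,0,0,170])

```text
time: 7.58
tcp_pos: [0.4456, -0.1405, 0.015]
tool_rot: [0.0, 0.999, 0.033, 0.0]
wrist_force: [0.7, -0.3, -2.3]
grip_width: 0.0415
grip_force: 32.8
```

drive_tool(increments=[0,0,-0.08,0,170,0,0,-0.06,0,170,0,0,0,0,170])

```text
time: 7.83
tcp_pos: [0.4457, -0.1401, 0.0093]
tool_rot: [0.0, 0.999, 0.034, 0.0]
wrist_force: [-0.2, -0.5, -3.3]
grip_width: 0.0411
grip_force: 32.8
```

drive_tool(increments=[0,0,-0.03,0,170,0,0,-0.02,0,170,0,0,0,0,170])

```text
time: 8.08
tcp_pos: [0.4458, -0.1401, 0.0087]
tool_rot: [0.0, 0.999, 0.034, 0.001]
wrist_force: [-11.9, 2.8, 43.9]
grip_width: 0.0416
grip_force: 39.2
```

drive_tool(increments=[0,0,0.04,0,170,0,0,0,0,140,0,0,0,0,110,0,0,0,0,60,0,0,0,0,20], force=20)

```text
time: 8.5
tcp_pos: [0.4454, -0.1399, 0.0085]
tool_rot: [-0.0, 0.999, 0.034, 0.0]
wrist_force: [-0.4, -0.2, -0.1]
grip_width: 0.071
grip_force: 0.0
```

drive_tool(increments=[0,0,0,0,0,0,0,0,0,0,0,0,0.5,0,0,0,0,0.7,0,0,0,0,0.9,0,0])

```text
time: 8.92
tcp_pos: [0.444, -0.1395, 0.092]
tool_rot: [-0.001, 0.999, 0.034, -0.002]
wrist_force: [-0.4, -0.4, 0.8]
grip_width: 0.085
grip_force: 0.0
```

drive_tool(increments=[0,0,0.9,1,0,0,0,0.9,1,0,0,0,0,1,0,0,0,0,1,0,0,0,0,1,0])

```text
time: 9.33
tcp_pos: [0.4456, -0.1401, 0.1652]
tool_rot: [0.0, 0.968, 0.251, 0.001]
wrist_force: [-0.7, -0.1, -0.8]
grip_width: 0.0857
grip_force: 0.0
```

```bash
python3 - <<'E'
from h import *
import pickle
o=robot.get_obs();print(o['joint_pos'],o['tcp_pos'],o['wrist_force'])
a=[cam('scene'),cam('wrist')];pickle.dump(a,open('b.pkl','wb'))
s,w=[x['image'] for x in a]
cv2.imwrite('pics/s3.png',np.vstack([np.hstack([cv2.resize(s[150:250,200:300],(300,300),interpolation=2),cv2.resize(a[0]['image'][125:325,150:400],(500,300))]),np.zeros((300,800,3),np.uint8)]))
cv2.imwrite('pics/w3.png',cv2.resize(w,(800,600),interpolation=2))
E
```

```text
[ 0.41091097  0.17917554 -0.26929726  2.1127274   0.06326305  0.85554952
 -0.95833986] [ 0.44559307 -0.14008981  0.16523612] [-0.68821    -0.14596405 -0.75364377]
```

View pics/w3.png

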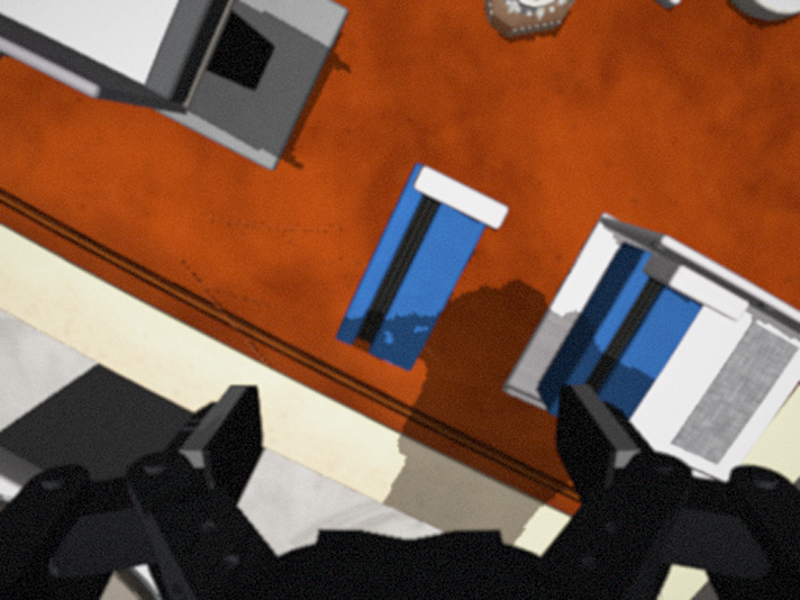

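The buffer stands flat on the desk. The tab top corners are (418,167), (508,207), (499,229), (416,190), and the front edge is (338,340)-(411,370).

```bash
python3 - <<'E'
from h import *
import pickle
np.set_printoptions(precision=4,suppress=True)
s,d=pickle.load(open('b.pkl','rb'))
q=lambda u,v,z:plane(d,(u+.5)*.64-.5,(v+.5)*.64-.5,z)[:2]
T=np.array([q(u,v,.066) for u,v in[(418,167),(508,207),(499,229),(416,190)]]);print(T,T.mean(0))
F=np.array([q(u,v,.034) for u,v in[(338,340),(411,370)]]);print(F,F.mean(0))
v=T.mean(0)-F.mean(0);print(np.degrees(np.arctan2(v[1],v[0])),np.linalg.norm(v), np.degrees(np.arctan2(T[0,0]-T[1,0],T[1,1]-T[0,1])))
E
```

```text
[[ 0.5065 -0.1115]
 [ 0.5117 -0.158 ]
 [ 0.5006 -0.1598]
 [ 0.4969 -0.116 ]] [ 0.5039 -0.1363]
[[ 0.3996 -0.1201]
 [ 0.4041 -0.1661]] [ 0.4019 -0.1431]
3.7769279657059442 0.10227110812132485 -173.65371155224545
```

drive_tool(increments=[0.2,0.02,0,1,100,0.2,0.02,0,1,100,0.2,0.02,0,1,100,0.2,0.02,0,1,100,0.2,0.02,0,1,100])

```text
time: 9.85
tcp_pos: [0.4856, -0.1358, 0.1642]
tool_rot: [-0.0, 0.891, 0.453, -0.0]
wrist_force: [-1.0, -0.1, 0.0]
grip_width: 0.0523
grip_force: 0.0
```

drive_tool(increments=[0.2,0,0,1,100,0.2,0,-0.1,1,100,0.08,0,-0.3,1,100,0,0,-0.3,1,100,0,0,-0.3,1,100])

```text
time: 10.27
tcp_pos: [0.5047, -0.1358, 0.1238]
tool_rot: [-0.0, 0.772, 0.636, -0.0]
wrist_force: [0.2, 0.1, -0.4]
grip_width: 0.0521
grip_force: 0.0
```

drive_tool(increments=[0,0,-0.2,1,100,0,0,-0.2,1,100,0,0,0,1,100,0,0,0,0,100,0,0,0,0,100])

```text
time: 10.68
tcp_pos: [0.5045, -0.1359, 0.1083]
tool_rot: [-0.0, 0.685, 0.729, -0.0]
wrist_force: [-0.5, -0.0, 0.6]
grip_width: 0.0521
grip_force: 0.0
```

drive_tool(increments=[0,-0.01,-0.5,0,100,0,0,-0.5,0,100,0,0,-0.4,0,100,0,0,-0.3,0,100,0,0,0,0,100])

```text
time: 11.1
tcp_pos: [0.5035, -0.1361, 0.0386]
tool_rot: [-0.001, 0.684, 0.73, -0.001]
wrist_force: [-0.3, 0.7, -0.2]
grip_width: 0.0517
grip_force: 0.0
```

drive_tool(increments=[0,0,0,0,130,0,0,0,0,160,0,0,0,0,190,0,0,0,0,220,0,0,0,0,240], force=20)

```text
time: 11.52
tcp_pos: [0.505, -0.1365, 0.0412]
tool_rot: [0.001, 0.683, 0.731, 0.0]
wrist_force: [-1.9, 0.7, 7.3]
grip_width: 0.0114
grip_force: 23.5
```

drive_tool(increments=[0,0,0,0,255,0,0,0,0,255,0,0,0,0,255,0,0,0,0,255,0,0,0,0,255], force=60)

```text
time: 11.93
tcp_pos: [0.505, -0.1365, 0.0413]
tool_rot: [0.001, 0.683, 0.731, 0.0]
wrist_force: [-3.8, 0.8, 10.2]
grip_width: 0.0105
grip_force: 58.9
```

drive_tool(increments=[0,0,0.4,0,255,0,0,0.9,0,255,0,0,1,-0.5,255,0,0,1,-1,255,0,0,0.9,-1,255], force=70)

```text
time: 12.35
tcp_pos: [0.5044, -0.1361, 0.2111]
tool_rot: [0.0, 0.76, 0.65, 0.0]
wrist_force: [1.0, -0.8, -3.3]
grip_width: 0.0106
grip_force: 69.0
```

drive_tool(increments=[0,0.3,0.3,-1,255,0,0.3,0,-1,255,0,0.3,0,-1,255,0,0.3,0,-1,255,0,0.3,0,-1,255])

```text
time: 12.77
tcp_pos: [0.5043, -0.0758, 0.2208]
tool_rot: [0.0, 0.882, 0.47, 0.0]
wrist_force: [-0.2, 0.0, -4.2]
grip_width: 0.0109
grip_force: 69.0
```

drive_tool(increments=[0,0.3,0,-1,255,0,0.3,0,-1,255,0,0.3,0,-1,255,0,0.3,0,-1,255,0,0.3,0,-1,255])

```text
time: 13.18
tcp_pos: [0.5043, -0.0158, 0.2206]
tool_rot: [0.0, 0.963, 0.268, 0.0]
wrist_force: [0.7, -0.3, -2.4]
grip_width: 0.0107
grip_force: 69.0
```

drive_tool(increments=[0,0.3,0,-1,255,0,0.4,0,-1,255,0,0.4,0,-1,255,0,0.4,0,-1,255,0,0.4,0,-1,255])

```text
time: 13.6
tcp_pos: [0.5043, 0.0603, 0.2206]
tool_rot: [0.0, 0.999, 0.053, 0.0]
wrist_force: [0.6, -0.6, -2.9]
grip_width: 0.0106
grip_force: 69.0
```

drive_tool(increments=[0,0.3,0,-1,255,0,0.1,0,0,255,0,0,0,0,255,0,0,0,0,255])

```text
time: 13.93
tcp_pos: [0.5045, 0.0751, 0.2205]
tool_rot: [0.0, 1.0, 0.014, -0.0]
wrist_force: [-0.6, 0.3, -3.4]
grip_width: 0.0103
grip_force: 69.0
```

```bash
python3 - <<'E'
from h import *
import pickle
o=robot.get_obs();print(o['joint_pos'],o['tcp_pos'],o['tool_rot'],o['wrist_force'])
a=[cam('scene'),cam('side'),cam('wrist')];pickle.dump(a,open('c.pkl','wb'))
s,t,w=[x['image'] for x in a]
o=np.zeros((600,800,3),np.uint8)
o[:300,:400]=cv2.resize(s[75:225,100:300],(400,300),interpolation=2)
o[300:,:400]=cv2.resize(t[125:275,140:340],(400,300),interpolation=2)
o[:300,400:]=cv2.resize(w,(400,300),interpolation=2)
cv2.imwrite('pics/m4.png',o)
E
```

```text
[ 0.08545482  0.19387019 -0.40391685  1.96170696  0.09018358  1.0033609
 -1.90396315] [0.50445103 0.07509434 0.2204621 ] [ 1.44609880e-04  9.99908266e-01  1.35436878e-02 -8.11482892e-05] [-0.60685019  0.28278319 -3.37250926]
```

View pics/m4.png

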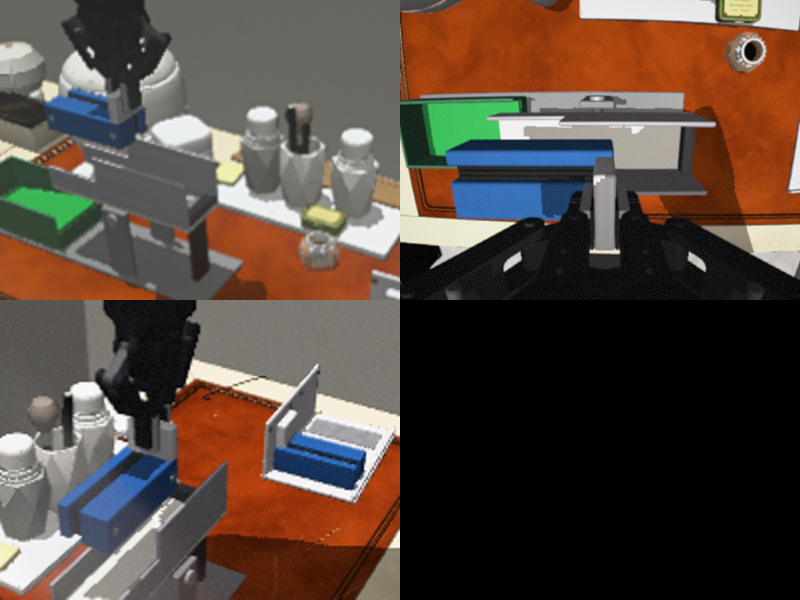

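The buffer hangs level above the tray with the tab end at the pivot (wrist pane: body (447–615,140–218), far cheek (490–714,120), near cheek ending (705,190)). One zoom to check lateral alignment.

```bash
python3 - <<'E'
import pickle,cv2
s,t,w=pickle.load(open('c.pkl','rb'))
cv2.imwrite('pics/w5.png',cv2.resize(w['image'][105:290,40:306+0][:, :266+0],(798,555),interpolation=2) if 0 else cv2.resize(w['image'][105:295,40:410],(800,411),interpolation=2))
E
```

```text
(no output)
```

View pics/w5.png

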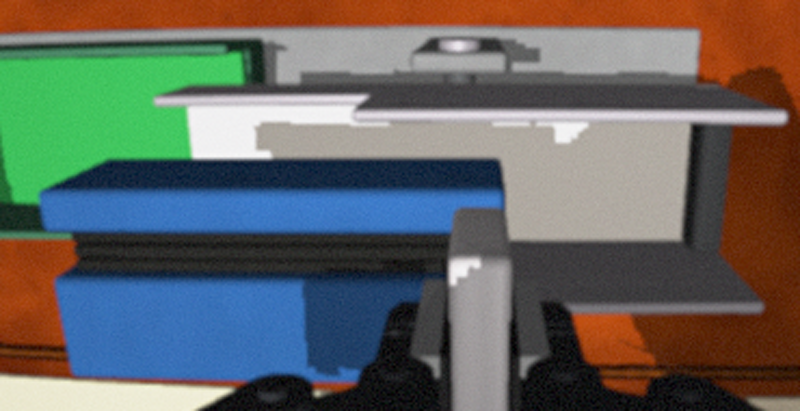

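```bash
python3 - <<'E'
from h import *
import pickle
np.set_printoptions(precision=4,suppress=True)
d=pickle.load(open('c.pkl','rb'))[2]
k=370/800
def q(n,u,v,z):print(n,plane(d,40+(u+.5)*k-.5,105+(v+.5)*k-.5,z)[:2])
q('farin +30',355,121,.161);q('farin -100',785,123,.161);q('farout',787,112,.161)
q('nearin',763,302,.161);q('nearin',560,301,.161);q('nearout -100',763,312,.161)
q('low',155,104,.129);q('floor near bar',685,241,.101)
q('buf top far L',42,191,.213);q('R',503,190,.213);q('bot far L',110,160,.179);q('bot far R',498,160,.179)
q('near top L',72,377,.213);q('tab',452,380,.245);q('tab',510,380,.245);q('top near-ish L',75,375,.213);q('notch L far',70,275,.213)
E
```

```text
farin +30 [0.5384 0.1113]
farin -100 [ 0.5413 -0.0167]
farout [ 0.5446 -0.0169]
nearin [ 0.483  -0.0181]
nearin [0.4823 0.0478]
nearout -100 [ 0.4795 -0.0186]
low [0.5373 0.1866]
floor near bar [ 0.4821 -0.0096]
buf top far L [0.5301 0.1766]
R [0.5329 0.0693]
bot far L [0.5295 0.1776]
bot far R [0.5318 0.0695]
near top L [0.481  0.1769]
tab [0.5036 0.0792]
tab [0.5039 0.068 ]
top near-ish L [0.4816 0.1759]
notch L far [0.5091 0.1727]
```

drive_tool(increments=[0.075,0.1,0,0,255,0,0,-0.3,0,255,0,0,-0.3,0,255,0,0,-0.3,0,255,0,0,0,0,255])

```text
time: 14.5
tcp_pos: [0.5059, 0.0791, 0.1812]
tool_rot: [0.0, 1.0, 0.012, -0.002]
wrist_force: [-0.8, 0.4, -2.5]
grip_width: 0.011
grip_force: 69.0
```

drive_tool(increments=[0,0,-0.3,0,255,0,0,-0.3,0,255,0,0,-0.15,0,255,0,0,0,0,255,0,0,0,0,255])

```text
time: 14.92
tcp_pos: [0.5074, 0.0797, 0.1541]
tool_rot: [-0.0, 1.0, 0.012, -0.0]
wrist_force: [0.3, -0.2, -2.4]
grip_width: 0.0107
grip_force: 68.9
```

drive_tool(increments=[0,0,-0.15,0,255,0,0,-0.08,0,255,0,0,0,0,255,0,0,0,0,255])

```text
time: 15.25
tcp_pos: [0.5075, 0.0797, 0.1453]
tool_rot: [-0.0, 1.0, 0.012, -0.0]
wrist_force: [0.1, -0.0, -2.6]
grip_width: 0.011
grip_force: 69.0
```

drive_tool(increments=[0,0,-0.03,0,255,0,0,0,0,255,0,0,0,0,255])

```text
time: 15.5
tcp_pos: [0.5076, 0.0797, 0.1442]
tool_rot: [-0.0, 1.0, 0.012, 0.0]
wrist_force: [-0.1, -0.8, -1.7]
grip_width: 0.0104
grip_force: 69.0
```

drive_tool(increments=[0,0,-0.02,0,255,0,0,0,0,255,0,0,0,0,255])

```text
time: 15.75
tcp_pos: [0.5076, 0.0797, 0.1433]
tool_rot: [-0.0, 1.0, 0.012, 0.0]
wrist_force: [0.2, -0.3, -3.1]
grip_width: 0.0104
grip_force: 69.0
```

drive_tool(increments=[0,0,-0.02,0,255,0,0,0,0,255,0,0,0,0,255])

```text
time: 16.0
tcp_pos: [0.5076, 0.0797, 0.1425]
tool_rot: [-0.0, 1.0, 0.012, -0.0]
wrist_force: [-0.0, -0.1, -2.5]
grip_width: 0.0107
grip_force: 69.2
```

drive_tool(increments=[0,0,-0.02,0,255,0,0,0,0,255,0,0,0,0,255])

```text
time: 16.25
tcp_pos: [0.5081, 0.0798, 0.1424]
tool_rot: [-0.0, 1.0, 0.012, 0.001]
wrist_force: [-1.1, -0.5, 7.9]
grip_width: 0.0106
grip_force: 70.5
```

drive_tool(increments=[0,0,0.01,0,220,0,0,0,0,120,0,0,0,0,100,0,0,0.3,0,100,0,0,0.8,0,100], force=20)

```text
time: 16.67
tcp_pos: [0.5056, 0.0793, 0.184]
tool_rot: [0.0, 1.0, 0.012, -0.003]
wrist_force: [-0.0, -0.1, 0.4]
grip_width: 0.0522
grip_force: 0.0
```

drive_tool(increments=[0,0,1,0,100,0,0,1,0,100,0,0,1,0,100,0,0,0,0,100,0,0,0,0,100])

```text
time: 17.08
tcp_pos: [0.5085, 0.0801, 0.3094]
tool_rot: [-0.0, 1.0, 0.012, 0.003]
wrist_force: [0.2, 0.2, -0.7]
grip_width: 0.0518
grip_force: 0.0
```

drive_tool(increments=[0,0,0,0,100,0,0,0,0,100,0,0,0,0,100,0,0,0,0,100,0,0,0,0,100])

```text
time: 17.5
tcp_pos: [0.5073, 0.0797, 0.3055]
tool_rot: [-0.0, 1.0, 0.012, -0.001]
wrist_force: [0.3, -1.0, -0.0]
grip_width: 0.052
grip_force: 0.0
```

drive_tool(increments=[0,0,0,0,100,0,0,0,0,100,0,0,0,0,100,0,0,0,0,100,0,0,0,0,100])

```text
time: 17.92
tcp_pos: [0.5076, 0.0797, 0.3061]
tool_rot: [-0.0, 1.0, 0.012, 0.0]
wrist_force: [-0.2, -0.3, 0.1]
grip_width: 0.0519
grip_force: 0.0
```

drive_tool(increments=[0,0,0,0,100,0,0,0,0,100,0,0,0,0,100,0,0,0,0,100,0,0,0,0,100])

```text
time: 18.33
tcp_pos: [0.5076, 0.0797, 0.3061]
tool_rot: [-0.0, 1.0, 0.012, 0.0]
wrist_force: [0.1, -0.4, -0.3]
grip_width: 0.0519
grip_force: 0.0
```

drive_tool(increments=[0,0,0,0,100,0,0,0,0,100,0,0,0,0,100,0,0,0,0,100,0,0,0,0,100])

```text
time: 18.75
tcp_pos: [0.5076, 0.0797, 0.3061]
tool_rot: [-0.0, 1.0, 0.012, 0.0]
wrist_force: [-0.5, 0.7, 0.1]
grip_width: 0.0518
grip_force: 0.0
```

drive_tool(increments=[0,0,0,0,100,0,0,0,0,100,0,0,0,0,100,0,0,0,0,100,0,0,0,0,100])

```text
time: 19.17
tcp_pos: [0.5076, 0.0797, 0.3061]
tool_rot: [-0.0, 1.0, 0.012, 0.0]
wrist_force: [0.1, 0.0, -0.2]
grip_width: 0.0521
grip_force: 0.0
```

drive_tool(increments=[0,0,0,0,100,0,0,0,0,100,0,0,0,0,100,0,0,0,0,100,0,0,0,0,100])

```text
time: 19.58
tcp_pos: [0.5076, 0.0797, 0.3061]
tool_rot: [-0.0, 1.0, 0.012, 0.0]
wrist_force: [1.0, 0.2, 0.2]
grip_width: 0.0518
grip_force: 0.0
```

drive_tool(increments=[0,0,0,0,100,0,0,0,0,100,0,0,0,0,100,0,0,0,0,100,0,0,0,0,100])

```text
time: 20.0
tcp_pos: [0.5075, 0.0797, 0.3061]
tool_rot: [-0.0, 1.0, 0.012, -0.0]
wrist_force: [0.5, -0.8, 1.0]
grip_width: 0.0518
grip_force: 0.0
```

```bash
python3 - <<'E'
from h import *
s,t,w=[cam(n)['image'] for n in('scene','side','wrist')]
o=np.zeros((600,800,3),np.uint8)
o[:300,:400]=cv2.resize(s[100:325,60:360],(400,300),interpolation=2)
o[300:,:400]=cv2.resize(t[134:384,40:373],(400,300),interpolation=2)
o[:300,400:]=cv2.resize(w,(400,300),interpolation=2)
cv2.imwrite('pics/m6.png',o); print(robot.get_obs()['time'])
E
```

```text
20.15
```

View pics/m6.png

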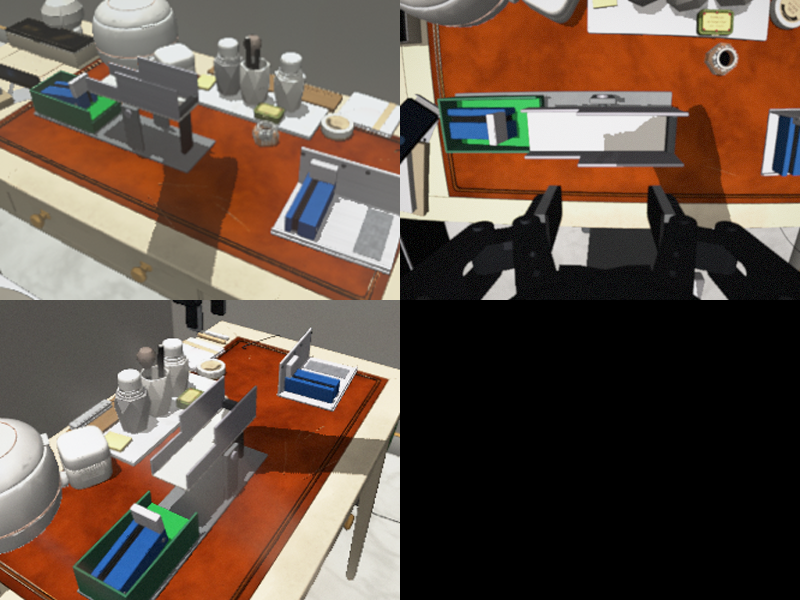

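The weak buffer now lies in the green bin (side pane (125,550)), and the tray has swung back level. The stiff buffer is still in the rack and the inkwell is where it was. Handing in.

```bash
python3 -c "
from rig import robot
print(robot.job_done())"
```

```text
the job is handed in; nothing more can be done
None
```

The weak buffer (the one on the robot's right in the rack) tipped the tray under its own weight and slid into the green catch bin; the stiff buffer is still in the rack, the inkwell looks unmoved in the last picture, and I handed the job in at about 20 s (no verdict was returned).

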